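# Fetch the full nib tin from behind the jar and the puck

## Task

Clear the amber jar and the black rubber puck off the pine rack and stand both on the white tile before you lift any of the tins behind them. Then find the one full tin of the three by lifting (it is clearly heavier), set it flat in the middle of the cork pad, and leave the two empty tins on the rack just where they were. Last, put the jar and the puck back on the rack, each on the very spot where it first stood, keeping them upright throughout and not knocking the red pen about.

Things in the scene. Friction and masses are not known exactly. Their poses are not given: they have to be found in the camera images.
- rack: Fixed pine tray, 190 (x) x 290 (y) mm with a floor 6 mm thick, a lip 24 mm high along its back edge (+x) and lips 12 mm high along its two ends (+-y, inner faces at y = +-140 mm); open at the front. Origin: centre of its underside, on the desk; z up. The jar and the puck stand side by side in the front row (rack x about -23 mm, y about +42 and -42 mm, either way round), the three tins behind them (rack x about +45 mm, y about -85, 0 and +85 mm).
- jar: Loose round amber glass jar with a paper label and a brass lid, 60 mm in diameter, 92 mm high, about 260 g, standing in the front row of the rack. Origin: centre of its underside, z up. It can be gripped across its upper part from above, with the fingers over the low tins.
- puck: Loose chunky black rubber sanding puck, round, 86 mm high, about 220 g: a foot 62 mm in diameter up to 28 mm, narrowing to a straight grip 54 mm in diameter from 36 mm to the top. It stands in the front row of the rack. Origin: centre of its underside, z up.
- tin_a: Flat closed aluminium tin with a dark steel plate inset on its lid, one of three that look exactly the same, 60 (x) x 44 (y) x 32 mm high (a body 58 x 42 mm below, a lid 60 x 44 mm over the top 10 mm). It stands loose on the rack's floor in the rear row (rack x about +45 mm). One of the three is full of steel nibs and weighs 240 to 340 g; the other two are empty and weigh 40 to 60 g; only lifting tells which. Origin: centre of its underside, z up, x along its long side.
- tin_b: Flat closed aluminium tin with a dark steel plate inset on its lid, one of three that look exactly the same, 60 (x) x 44 (y) x 32 mm high (a body 58 x 42 mm below, a lid 60 x 44 mm over the top 10 mm). It stands loose on the rack's floor in the rear row (rack x about +45 mm). One of the three is full of steel nibs and weighs 240 to 340 g; the other two are empty and weigh 40 to 60 g; only lifting tells which. Origin: centre of its underside, z up, x along its long side.
- tin_c: Flat closed aluminium tin with a dark steel plate inset on its lid, one of three that look exactly the same, 60 (x) x 44 (y) x 32 mm high (a body 58 x 42 mm below, a lid 60 x 44 mm over the top 10 mm). It stands loose on the rack's floor in the rear row (rack x about +45 mm). One of the three is full of steel nibs and weighs 240 to 340 g; the other two are empty and weigh 40 to 60 g; only lifting tells which. Origin: centre of its underside, z up, x along its long side.
- tile: Fixed white porcelain tile, 200 (x) x 110 (y) x 6 mm, lying on the desk to one side of the rack: the side area, with room for jar and puck next to each other along x. Origin: centre of its underside, z up.
- pad: Fixed flat cork pad, 90 (x) x 80 (y) x 4 mm, lying on the desk at the other side of the rack. Origin: centre of its underside, z up.
- pen: Bystander: red acrylic pen body, 125 mm long, 13 mm thick, lying on the desk between the robot and the rack. It does not roll. Origin: middle of its underside, x along it.

How it is judged:
By the outcome, as a careful person would: the job done as asked, in the order asked, and still so for the second after the job is handed in, with the robot touching nothing.
It also fails if it takes over 152 s, if anything falls off the work surface, if the arm or the gripper's body presses on something with over 40 N, if the wrist force passes 120 N, or if a joint passes its speed limit or range.

## Robot

A 6-joint arm with a two-finger parallel gripper is mounted at the origin on the work surface. World frame = base frame: x ahead of the robot, y to its left, z up, the work surface at z = 0. Lengths are in m, angles in rad, forces in N, time in s.
With the tool pointing down it reaches from about 0.35 to 0.85 m from the base axis. Payload 8.1 kg.
Tool frame: the origin (TCP) lies midway between the tips of the shut fingers; the grasp point (between the pads) lies 19 mm behind it (robot.grip_point_offset is the distance from the TCP to the grasp point, in m); z points along the fingers, y is the line along which they close (so a half turn about z gives the same grasp; the last joint's range is limited). The gripper opens to 93 mm and grips with 3 to 60 N. Pads are 15 mm wide; open, the fingers measure 128 mm over their backs; the gripper's body (75 mm by 188 mm) begins 65 mm behind the grasp point.
Start: joints at [1.189, 0.13, 1.488, -0, 1.523, -0.085], TCP at [0.175, 0.574, 0.219] pointing down, gripper open.
Joint ranges: [-2.96, 2.96], [-0.89, 2.26], [0.02, 2.5], [-1.34, 4.48], [0, 2.73], [-2.66, 2.66]. Speed limits (rad/s): [2.39, 2.39, 2.79, 3.14, 3.14, 3.14].

## Interface

Orientations are given as a rotation vector (axis times angle).
In Python, from plant import robot, read_camera, job gives the robot as it stands.
- The arm moves only by the shell command python3 -m inch 'ROWS' [FORCE]. ROWS is JSON, one flat list of numbers, 5 for each row, row after row: the shift along the world's x, y, z in mm, then the turn about the world's z in degrees, then the opening in per cent of the stroke, from 0 (shut) to 100 (fully open). In form: [dx, dy, dz, yaw, hand, dx, dy, dz, yaw, hand, ...]. A call has 1 to 10 rows; each row is the pose to reach, as a shift and turn from the pose commanded when the call began; what a row does not reach only later rows make up. A row lasts 1/12 s, in which the tool goes at most 41.7 mm and 7.16 degrees, less where a joint would pass 70% of its speed; a pose out of reach is approached as far as the arm can. A call with a gripper value outside its range is refused whole. The fingers move at their own pace and stop on an object; FORCE is the grip in N (left out, the last holds). Time passes only in rows, so rows that repeat a pose let the fingers close. It gives the time, the measured TCP pose, the force, the opening and the grip force at its end, in the units of the state.
- robot.read_state(): the state, without advancing time (a new reading comes with each control period).
- read_camera(name): name is "side" or "top" or "wrist"; returns a dict with "image" (480x640x3 uint8, blue, green, red), "K" (3x3 intrinsics, pixels), "extrinsics" (4x4, takes a point from world to camera coordinates); the wrist camera has in their place "mount" (4x4, takes a point from camera to tool coordinates, whose origin is the TCP and whose axes are the flange's). Camera axes: x right, y down, z forward; pixel columns grow to the right and rows downward; lengths in m; the calibration is good to about 2 mm. The wrist camera is an equidistant fisheye: a pixel r from the principal point sees the ray r / f radians off the axis. A picture is of the moment at which its call begins: read the wrist's pose just before it. There is no depth.
- job.close_job(): hands the job in; it is judged then, once.
The state is a dict: "t": time; "q": joint angles; "dq": joint speeds; "joint_torque": joint torques, N m; "tool_pos": TCP position; "orientation": TCP orientation; "force": force on the tool from outside, world axes, zero at the start; "wrist_torque": the same for the moment, N m; "opening": finger opening in m; "gripper_force": force on a finger pad.
Only numpy, scipy, OpenCV 4.12 (cv2) and the standard library are available. Lean on these libraries where they do the work, as an engineer would, in place of code of your own. Each camera call takes 0.05 s, during which the arm holds its last target. There are 200 camera calls.

## Working session

There is one attempt and no reset: what is moved stays moved. The work goes in short steps, Python scripts to look and compute and a shell command to move; the robot and the scene stay as the last step left them, time stands still between calls to the robot, and variables do not carry over. Pictures are saved under pics/ and viewed, at most 14 in all, crops included, and the job is handed in when it is done.

```bash
mkdir -p pics; ls; python3 - <<'E'
from plant import robot, read_camera
import cv2, numpy as np
np.set_printoptions(precision=4,suppress=True)
s=robot.read_state(); print(s['t'],s['tool_pos'],s['orientation'],s['opening'],s['force'])
for n in ("top","side"):
    c=read_camera(n); cv2.imwrite(f"pics/{n}0.png",c["image"]); print(n,c["K"],c["extrinsics"])
    np.savez(n+"0.npz",**c)
E
```

```text
pics
0.0 [0.1752 0.5733 0.2176] [-0.4644 -3.1066  0.0028] 0.09289159086214131 [-0.5828  0.7394  0.1149]
top [[599.5279   0.     318.4006]
 [  0.     599.5279 232.4141]
 [  0.       0.       1.    ]] [[-0.0153 -0.9999 -0.0015  0.0275]
 [-0.999   0.0154 -0.0411  0.4995]
 [ 0.0411  0.0009 -0.9992  0.9594]
 [ 0.      0.      0.      1.    ]]
side [[555.414    0.     326.8463]
 [  0.     555.414  243.1277]
 [  0.       0.       1.    ]] [[ 0.8962 -0.4435  0.0092 -0.4786]
 [-0.2713 -0.5645 -0.7796  0.1945]
 [ 0.3509  0.6962 -0.6262  0.9468]
 [ 0.      0.      0.      1.    ]]
```

View pics/top0.png

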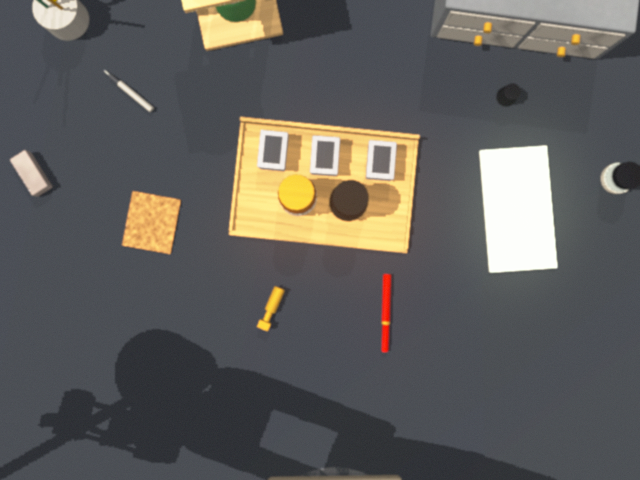

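View pics/side0.png

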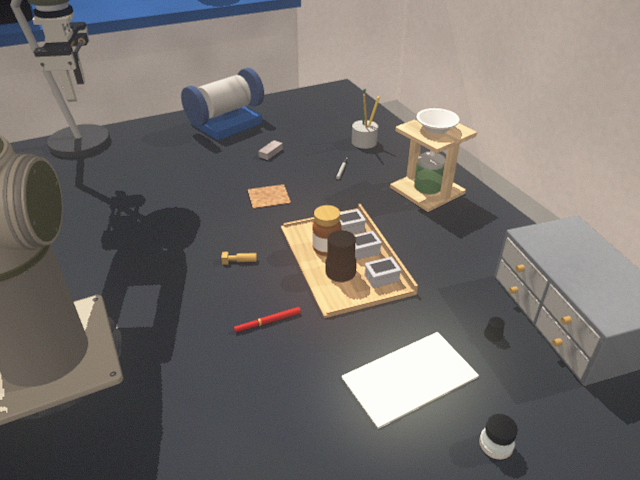

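The top view shows the jar at (295,193), puck at (350,200), tins at (272,150), (325,156) and (381,160), tile at (518,210), pad at (152,223) and pen at (386,313). The side view agrees: the tile is on the −y side and the jar is on the +y side of the row.

```bash
cat > h.py <<'E'
import cv2, numpy as np
from plant import robot, read_camera
np.set_printoptions(precision=1,suppress=True)
def cast(c,uv,z):
    E=c["extrinsics"];R=E[:3,:3];o=-R.T@E[:3,3]
    d=R.T@np.linalg.inv(c["K"])@[uv[0],uv[1],1.]
    return (o+d*(z-o[2])/d[2])[:2]*1000
def blob(m,lo,hi,box):
    m=cv2.inRange(m,lo,hi); k=np.zeros_like(m); x0,y0,x1,y1=box; k[y0:y1,x0:x1]=m[y0:y1,x0:x1]
    cs=cv2.findContours(k,cv2.RETR_EXTERNAL,cv2.CHAIN_APPROX_NONE)[0]
    return max(cs,key=cv2.contourArea)
def rect(c,cn,z):
    p=np.array([cast(c,q[0],z) for q in cn],np.float32); return cv2.minAreaRect(p)
def circ(c,cn,z):
    p=np.array([cast(c,q[0],z) for q in cn],np.float32); return cv2.fitEllipse(p)
E
python3 - <<'E'
from h import *
c=dict(np.load("top0.npz")); im=c["image"]; hsv=cv2.cvtColor(im,cv2.COLOR_BGR2HSV)
for p in [(295,193),(350,200),(272,150),(262,150),(325,156),(381,160),(518,210),(152,223),(386,300),(330,230)]: print(p,im[p[1],p[0]],hsv[p[1],p[0]])
def show(n,r): print(n,np.array(r[0]),np.array(r[1]),round(r[2],1))
show("tile",rect(c,blob(im,(170,170,170),(255,255,255),(460,130,580,290)),.006))
show("pad",rect(c,blob(hsv,(5,60,60),(30,255,255),(110,180,190,260)),.004))
show("pen",rect(c,blob(hsv,(0,150,80),(6,255,255),(360,260,410,360)),.0065))
show("rack",rect(c,blob(hsv,(8,50,90),(35,255,255),(215,105,430,260)),.012))
show("jar",circ(c,blob(hsv,(18,180,100),(32,255,255),(270,168,320,218)),.098))
show("puck",circ(c,blob(hsv,(0,0,0),(180,255,60),(325,176,372,224)),.092))
for b in [(250,120,295,180),(305,128,346,182),(360,132,402,190)]:
    cn=blob(hsv,(0,0,100),(180,70,255),b); show("tin",rect(c,cn,.038)); print(cv2.boundingRect(cn))
    cn=blob(hsv,(0,0,0),(180,140,75),(b[0]+6,b[1]+6,b[2]-6,b[3]-6)); show("plate",rect(c,cn,.038))
v=np.hstack([cv2.resize(im[110:260,225:425],None,fx=4,fy=4,interpolation=2)]);cv2.imwrite("pics/crop0.png",v)
E
```

```text
(295, 193) [ 66 216 251] [ 24 188 251]
(350, 200) [52 63 80] [12 89 80]
(272, 150) [105 105 111] [  0  14 111]
(262, 150) [232 236 241] [ 13  10 241]
(325, 156) [103 106 114] [  8  25 114]
(381, 160) [105 107 113] [  8  18 113]
(518, 210) [251 254 253] [ 40   3 254]
(152, 223) [ 93 164 227] [ 16 151 227]
(386, 300) [ 14  37 252] [  3 241 252]
(330, 230) [126 216 250] [ 22 126 250]
tile [ 534.1 -305. ] [201.6 111.9] 3.1
pad [521.2 292.3] [83.7 93.3] 78.8
pen [393.9 -87.9] [14.1 74.5] 87.2
rack [577.7  10.3] [296.2 197.5] 83.3
jar [555.7  51.7] [50.4 51.7] 21.2Traceback (most recent call last):
  File "<stdin>", line 10, in <module>
  File "h.py", line 11, in blob
    return max(cs,key=cv2.contourArea)
ValueError: max() iterable argument is empty
```

```bash
python3 - <<'E'
from h import *
c=dict(np.load("top0.npz")); im=c["image"]; hsv=cv2.cvtColor(im,cv2.COLOR_BGR2HSV)
def show(n,r): print(n,np.array(r[0]),np.array(r[1]),round(r[2],1))
show("jar",circ(c,blob(hsv,(18,165,60),(32,255,255),(270,168,320,218)),.098))
show("puck",circ(c,blob(hsv,(0,0,0),(180,255,125),(325,176,372,224)),.092))
for b in [(250,120,295,180),(305,128,346,182),(360,132,402,190)]:
    cn=blob(hsv,(0,0,100),(180,70,255),b); show("tin",rect(c,cn,.038)); print(cv2.boundingRect(cn))
v=np.hstack([cv2.resize(im[110:260,225:425],None,fx=4,fy=4,interpolation=2)]);cv2.imwrite("pics/crop0.png",v)
E
```

```text
jar [556.2  52. ] [51.3 52.6] 11.6
puck [543.9 -25.9] [55.2 59.4] 56.6
tin [630.6  90.9] [45.4 61.4] 83.4
(257, 130, 31, 41)
tin [620.9   8.4] [44.6 61.5] 85.3
(310, 135, 30, 41)
tin [612.  -80.6] [45.  61.4] 84.2
(366, 140, 31, 40)
```

View pics/crop0.png

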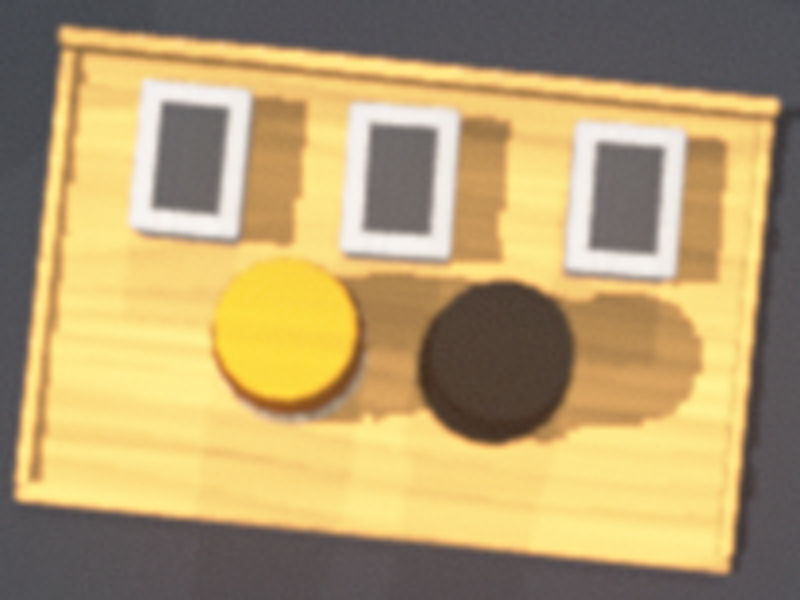

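The crop shows the lid centred at (287,330), the puck at (497,360) with its side leaning down-left, and the three tins square to the rack (yaw about −6°). I'll move above the front row, with the fingers closing along rack x.

```bash
python3 -m inch '[381,-522,0,-80,100,381,-522,0,-80,100,381,-522,0,-80,100,381,-522,0,-80,100,381,-522,0,-80,100,381,-522,0,-80,100,381,-522,0,-80,100,381,-522,0,-80,100,381,-522,0,-80,100,381,-522,0,-80,100]'
```

```text
t: 0.93
tool_pos: [0.4217, 0.2353, 0.2184]
orientation: [-2.201, -2.241, 0.0]
force: [0.0, -0.0, 0.1]
opening: 0.0929
gripper_force: 0.0
```

```bash
python3 -m inch '[134,-183,0,-7.7,100,134,-183,0,-7.7,100,134,-183,0,-7.7,100,134,-183,0,-7.7,100,134,-183,0,-7.7,100,134,-183,0,-7.7,100,134,-183,0,-7.7,100,134,-183,0,-7.7,100]'
cat >> h.py <<'E'
from scipy.spatial.transform import Rotation as Ro
def wrist(name=None):
    s=robot.read_state(); c=read_camera("wrist"); c["R"]=Ro.from_rotvec(s["orientation"]).as_matrix(); c["p"]=np.array(s["tool_pos"])
    if name: cv2.imwrite(f"pics/{name}.png",c["image"]); np.savez(name+".npz",**c)
    return c
def wcast(c,uv,z):
    K=c["K"]; x=(uv[0]-K[0,2]); y=(uv[1]-K[1,2]); r=np.hypot(x,y)+1e-9; th=r/K[0,0]
    d=np.array([np.sin(th)*x/r,np.sin(th)*y/r,np.cos(th)])
    M=c["mount"]; o=c["R"]@M[:3,3]+c["p"]; d=c["R"]@M[:3,:3]@d
    return (o+d*(z-o[2])/d[2])[:2]*1000
def wpts(c,cn,z): return np.array([wcast(c,q[0],z) for q in cn],np.float32)
E
python3 - <<'E'
from h import *
c=wrist("w0"); print(c["p"]*1000,c["K"],c["mount"])
E
```

```text
t: 1.6
tool_pos: [0.555, 0.0533, 0.2178]
orientation: [-2.342, -2.092, 0.002]
force: [-0.2, 0.6, -0.5]
opening: 0.0932
gripper_force: 0.0
[555.   53.3 217.8] [[371.6   0.  315.2]
 [  0.  371.6 236.7]
 [  0.    0.    1. ]] [[-0.  -1.  -0.3  0.1]
 [ 1.  -0.   0.  -0. ]
 [-0.  -0.3  1.  -0.2]
 [ 0.   0.   0.   1. ]]
```

View pics/w0.png

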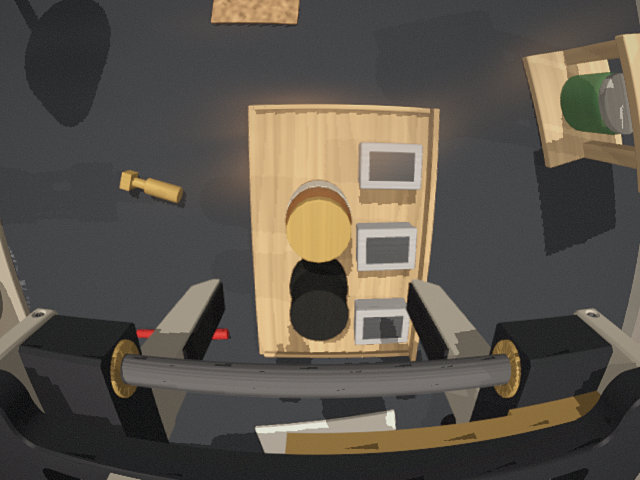

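The wrist view has the lid at (319,227), puck top at (320,313), tins at (391,165), (387,246) and (381,322), and the pen tip near (228,333). The fingers straddle in x. Next I'll measure everything a second time from here.

```bash
python3 - <<'E'
from h import *
c=dict(np.load("w0.npz")); im=c["image"]; hsv=cv2.cvtColor(im,cv2.COLOR_BGR2HSV)
for p in [(319,227),(319,313),(315,270),(365,160),(391,165),(345,280),(268,230),(319,196)]: print(p,im[p[1],p[0]],hsv[p[1],p[0]])
def show(n,r): print(n,np.array(r[0]),np.array(r[1]),round(r[2],1))
show("jar",cv2.fitEllipse(wpts(c,blob(hsv,(15,140,130),(32,255,255),(280,185,356,268)),.098)))
show("puck",cv2.fitEllipse(wpts(c,blob(im,(22,22,22),(50,50,50),(286,255,352,345)),.092)))
for b in [(352,135,428,195),(352,215,420,275),(350,292,410,350)]:
    show("tin",cv2.minAreaRect(wpts(c,blob(hsv,(0,0,120),(180,60,255),b),.038)))
E
```

```text
(319, 227) [103 175 212] [ 20 131 212]
(319, 313) [40 43 49] [10 47 49]
(315, 270) [23 27 23] [60 38 27]
(365, 160) [181 191 201] [ 15  25 201]
(391, 165) [ 99 109 120] [ 14  45 120]
(345, 280) [28 28 28] [ 0  0 28]
(268, 230) [128 176 210] [ 18 100 210]
(319, 196) [ 68 119 156] [ 17 144 156]
jar [546.9  58.8] [26.6 44.3] 148.8
puck [549.7 -17.4] [51.7 76.9] 179.6
tin [631.3  89.8] [44.  60.9] 83.9
tin [621.7  10.4] [50.3 60.8] 85.7
tin [613.2 -75.1] [56.9 61.1] 84.3
```

```bash
python3 - <<'E'
from h import *
c=dict(np.load("w0.npz")); im=cv2.GaussianBlur(c["image"],(5,5),0); hsv=cv2.cvtColor(im,cv2.COLOR_BGR2HSV)
def show(n,r): print(n,np.array(r[0]),np.array(r[1]),round(r[2],1))
def cl(cn): return cv2.convexHull(cn)
cn=blob(hsv,(15,118,172),(32,255,255),(280,185,356,268)); print(cv2.boundingRect(cn)); show("jar",cv2.fitEllipse(wpts(c,cn,.098)))
for t in (32,35,38):
    cn=cl(blob(im,(t,t,t),(65,65,65),(286,255,352,345))); print(cv2.boundingRect(cn)); show("puck",cv2.fitEllipse(wpts(c,cn,.092)))
v=cv2.resize(c["image"][170:360,240:430],None,fx=3,fy=3,interpolation=2);cv2.imwrite("pics/crop1.png",v)
E
```

```text
(285, 199, 67, 63)
jar [557.6  51.6] [51.4 52.1] 37.9
(291, 290, 57, 50)
puck [549.3 -28.1] [51.2 51.9] 30.0
(291, 290, 57, 50)
puck [549.2 -28.3] [50.9 51.7] 47.4
(291, 291, 57, 49)
puck [549.  -28.7] [50.  51.6] 56.9
```

```bash
python3 -m inch '[2,-1.5,-40,0,100,2,-1.5,-75,0,100,2,-1.5,-110,0,100,2,-1.5,-135,0,100,2,-1.5,-155,0,100,2,-1.5,-165,0,100,2,-1.5,-171,0,100,2,-1.5,-171,0,100,2,-1.5,-171,0,100]' 20
python3 - <<'E'
from h import *
s=robot.read_state(); print(np.array(s["tool_pos"])*1000, s["force"], s["orientation"])
wrist("w1")
E
```

```text
t: 2.4
tool_pos: [0.5577, 0.0533, 0.0489]
orientation: [2.339, 2.096, 0.002]
force: [0.4, -0.5, -0.2]
opening: 0.0926
gripper_force: 0.0
[557.7  53.3  48.9] [ 0.4 -0.5 -0.2] [2.3 2.1 0. ]
```

View pics/w1.png

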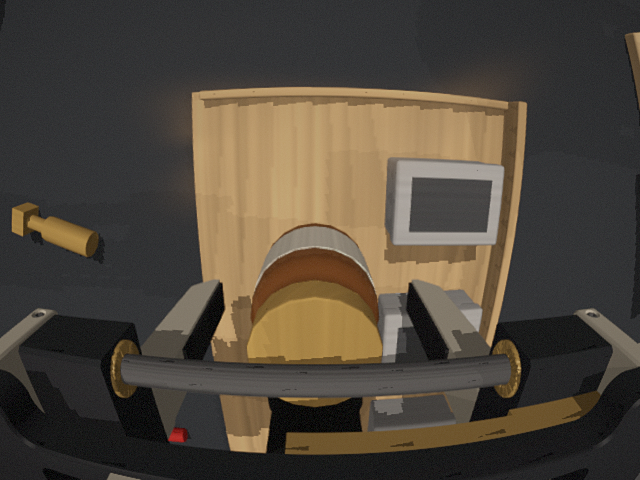

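The lid spans columns 248–381 with the finger inner faces at 222 and 409, so it is centred. Closing.

```bash
python3 -m inch '[0,0,0,0,0,0,0,0,0,0,0,0,0,0,0,0,0,0,0,0,0,0,0,0,0,0,0,0,0,0,0,0,0,0,0,0,0,0,0,0,0,0,0,0,0,0,0,0,0,0]' 25
```

```text
t: 3.28
tool_pos: [0.5573, 0.0526, 0.0478]
orientation: [2.34, 2.095, 0.0]
force: [0.6, -0.3, 1.5]
opening: 0.0593
gripper_force: 25.0
```

```bash
python3 -m inch '[0,0,15,0,0,0,0,45,0,0,0,0,80,0,0,0,0,115,0,0,2,-25,125,0,0,5,-60,125,0,0,8,-98,125,0,0,11,-136,125,0,0,14,-174,125,0,0,17,-212,125,0,0]'
python3 -m inch '[3,-38,0,0,0,6,-74,0,0,0,9,-105,0,0,0,11,-128,-20,0,0,12,-140,-50,0,0,12,-143,-80,0,0,12,-143,-100,0,0,12,-143,-112,0,0,12,-143,-118,0,0,12,-143,-122,0,0]'
```

```text
t: 4.12
tool_pos: [0.5733, -0.1607, 0.1718]
orientation: [-2.339, -2.095, 0.001]
force: [-0.1, 1.2, -4.1]
opening: 0.0598
gripper_force: 25.0
t: 4.95
tool_pos: [0.5857, -0.3017, 0.0497]
orientation: [-2.339, -2.095, 0.001]
force: [0.4, 0.4, -2.4]
opening: 0.0593
gripper_force: 25.0
```

```bash
python3 -m inch '[0,0,-1,0,0,0,0,-2,0,0,0,0,-3,0,0,0,0,-3,0,0]'
python3 - <<'E'
from h import *
wrist("w2")
E
```

```text
t: 5.28
tool_pos: [0.5869, -0.3026, 0.049]
orientation: [2.339, 2.094, 0.001]
force: [-0.0, 0.0, -2.7]
opening: 0.0592
gripper_force: 25.0
```

View pics/w2.png

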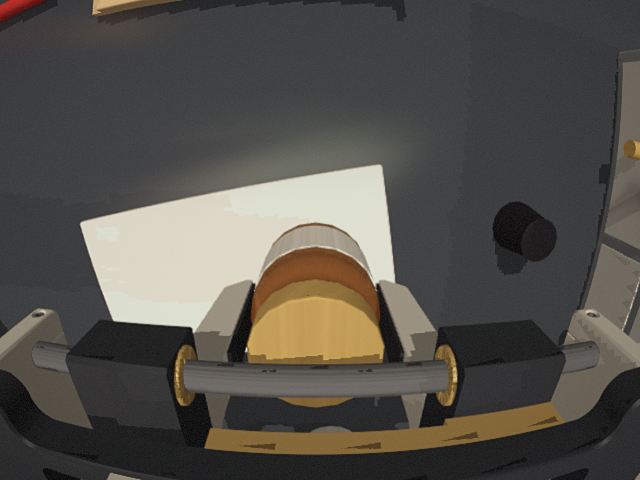

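The jar is upright in the grip over the tile's far half, and the force of −2.7 N says it is still hanging. I'll ease it down until contact.

```bash
python3 -m inch '[0,0,-0.5,0,0,0,0,-1,0,0,0,0,-1,0,0,0,0,-1,0,0]'; python3 -m inch '[0,0,-0.5,0,0,0,0,-1,0,0,0,0,-1,0,0,0,0,-1,0,0]'
```

```text
t: 5.67
tool_pos: [0.5866, -0.3025, 0.0478]
orientation: [2.34, 2.095, 0.001]
force: [-1.8, 1.4, 5.9]
opening: 0.0598
gripper_force: 25.0
t: 6.0
tool_pos: [0.5867, -0.3026, 0.0478]
orientation: [2.339, 2.095, 0.001]
force: [-5.7, 2.9, 12.5]
opening: 0.0592
gripper_force: 25.0
```

```bash
python3 -m inch '[0,0,1,0,10,0,0,1,0,70,0,0,1,0,100,0,0,1,0,100,0,0,1,0,100,0,0,1,0,100,0,0,5,0,100,0,0,30,0,100,0,0,70,0,100,0,0,105,0,100]'
python3 -m inch '[-5,38,0,0,100,-11,78,0,0,100,-17,118,0,0,100,-22,158,0,0,100,-28,198,0,0,100,-33,236,0,0,100,-37,265,0,0,100,-38,274.5,0,0,100,-38,274.5,0,0,100,-38,274.5,0,0,100]'
python3 - <<'E'
from h import *
s=robot.read_state(); print(np.array(s["tool_pos"])*1000)
c=wrist("w3"); im=cv2.GaussianBlur(c["image"],(5,5),0)
cv2.imwrite("pics/top1.png",read_camera("side")["image"])
E
```

```text
t: 6.83
tool_pos: [0.5853, -0.3018, 0.1512]
orientation: [-2.339, -2.094, 0.001]
force: [1.5, -0.4, 0.1]
opening: 0.093
gripper_force: 0.0
t: 7.67
tool_pos: [0.5484, -0.028, 0.151]
orientation: [2.339, 2.096, -0.0]
force: [-0.3, 0.8, -0.6]
opening: 0.0926
gripper_force: 0.0
[548.4 -28.  151. ]
```

View pics/w3.png

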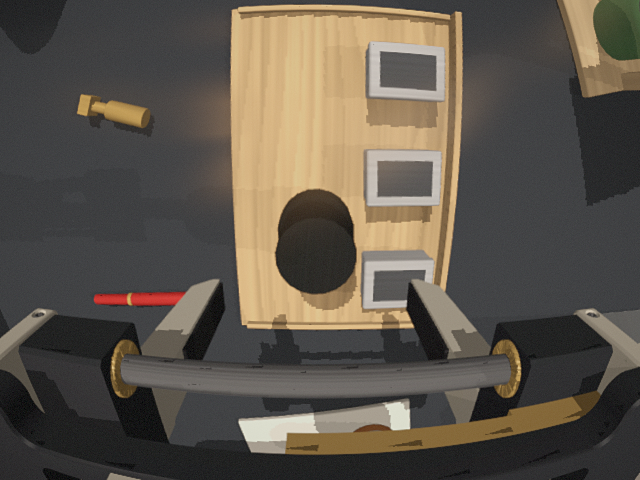

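The puck top spans columns 276–356, centred between the fingers, and the tins are undisturbed. Descending and gripping.

```bash
python3 -m inch '[0,0,-30,0,100,0,0,-60,0,100,0,0,-85,0,100,0,0,-98,0,100,0,0,-103,0,100,0,0,-103,0,100,0,0,-103,0,60,0,0,-103,0,0,0,0,-103,0,0,0,0,-103,0,0]' 25
python3 -m inch '[0,0,0,0,0,0,0,0,0,0,0,0,0,0,0,0,0,0,0,0,0,0,0,0,0,0,0,0,0,0]'
```

```text
t: 8.6
tool_pos: [0.5492, -0.0279, 0.0491]
orientation: [2.339, 2.094, 0.002]
force: [0.7, -0.5, 0.6]
opening: 0.0711
gripper_force: 0.0
t: 9.1
tool_pos: [0.5484, -0.0278, 0.048]
orientation: [2.34, 2.095, 0.001]
force: [0.8, -0.2, 3.3]
opening: 0.0538
gripper_force: 25.0
```

```bash
python3 -m inch '[0,0,12,0,0,0,0,40,0,0,0,0,70,0,0,-8,-35,80,0,0,-18,-72,80,0,0,-27,-110,80,0,0,-36,-148,80,0,0,-45,-186,80,0,0,-53,-222,80,0,0,-60,-252,80,0,0]'
python3 -m inch '[-4,-18,-10,0,0,-6.5,-27,-35,0,0,-6.5,-28,-60,0,0,-6.5,-28,-72,0,0,-6.5,-28,-77,0,0,-6.5,-28,-79,0,0,-6.5,-28,-80,0,0,-6.5,-28,-80,0,0,-6.5,-28,-80,0,0]'
```

```text
t: 9.93
tool_pos: [0.4868, -0.2821, 0.128]
orientation: [-2.341, -2.094, 0.001]
force: [0.8, -0.3, -2.2]
opening: 0.0535
gripper_force: 25.0
t: 10.68
tool_pos: [0.4824, -0.3078, 0.0487]
orientation: [2.339, 2.095, 0.001]
force: [0.8, 0.5, -1.8]
opening: 0.0535
gripper_force: 25.0
```

```bash
python3 -m inch '[0,0,-0.5,0,0,0,0,-1,0,0,0,0,-1,0,0,0,0,-1,0,0]'
```

```text
t: 11.02
tool_pos: [0.4824, -0.3081, 0.048]
orientation: [2.339, 2.095, 0.001]
force: [-1.6, 1.3, 5.3]
opening: 0.0534
gripper_force: 25.0
```

```bash
python3 -m inch '[0,0,0.7,0,20,0,0,0.7,0,80,0,0,0.7,0,80,0,0,0.7,0,80,0,0,0.7,0,80,0,0,5,0,80,0,0,30,0,80,0,0,65,0,80,0,0,100,0,80,0,0,130,0,80]'
python3 -m inch '[18,32,0,7,80,36,64,0,14,80,55,96,0,21,80,73,128,0,28,80,91,160,0,35,80,109,190,0,42,70,122,213,0,49,70,129,227,0,56,70,129,227,0,63,70,129,227,0,70,70]'
python3 -m inch '[0,0,0,7,70,0,0,0,14,70,0,0,0,20.5,70,0,0,0,20.5,70,0,0,0,20.5,70]'
python3 - <<'E'
from h import *
c=wrist("w4"); print(c["p"]*1000, Ro.from_matrix(c["R"]).as_rotvec()*100)
E
```

```text
t: 11.85
tool_pos: [0.4817, -0.3079, 0.1792]
orientation: [2.34, 2.095, 0.0]
force: [0.4, -0.6, 0.2]
opening: 0.0741
gripper_force: 0.0
t: 12.68
tool_pos: [0.611, -0.0793, 0.1768]
orientation: [-0.703, -3.062, -0.0]
force: [0.2, -1.3, 0.1]
opening: 0.065
gripper_force: 0.0
t: 13.1
tool_pos: [0.6106, -0.0808, 0.1768]
orientation: [0.165, 3.137, 0.0]
force: [-0.5, 0.4, 1.1]
opening: 0.0649
gripper_force: 0.0
[610.6 -80.8 176.8] [ 16.5 313.7   0. ]
```

View pics/w4.png

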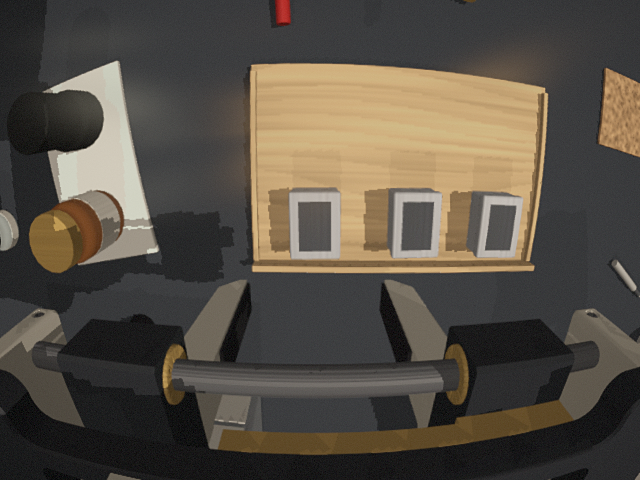

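The rear-row tins are at (315,224), (414,223) and (499,225), with both front items standing on the tile. Using the dark plates for tin centres.

```bash
python3 - <<'E'
from h import *
c=dict(np.load("w4.npz")); im=c["image"]; hsv=cv2.cvtColor(im,cv2.COLOR_BGR2HSV)
print(im[225,318],im[197,305],im[200,293],im[195,315])
for b in [(294,192,336,256),(393,192,438,256),(482,194,522,256)]:
    r=cv2.minAreaRect(wpts(c,blob(hsv,(0,0,30),(180,75,140),b),.038)); print(np.array(r[0]),np.array(r[1]),round(r[2],1))
c=dict(np.load("top0.npz")); hsv=cv2.cvtColor(c["image"],cv2.COLOR_BGR2HSV)
for b in [(259,132,286,168),(312,137,338,174),(368,142,395,178)]:
    r=rect(c,blob(hsv,(0,0,30),(180,75,150),b),.038); print("top",np.array(r[0]),np.array(r[1]),round(r[2],1))
E
```

```text
[78 84 86] [173 182 189] [166 174 181] [175 182 190]
[614.  -82.8] [27.4 43.7] 84.6
[622.9   6.9] [27.7 43.6] 84.9
[632.6  90. ] [28.3 43.9] 83.8
top [631.6  91.1] [25.  41.2] 83.6
top [621.8   8.1] [25.1 40.9] 85.6
top [613. -81.] [25.1 41.2] 84.5
```

```bash
python3 -m inch '[3,-1,-40,0.5,70,3,-1,-75,0.5,70,3,-1,-108,0.5,70,3,-1,-135,0.5,70,3,-1,-152,0.5,70,3,-1,-160,0.5,70,3,-1,-163,0.5,70,3,-1,-163,0.5,70,3,-1,-163,0.5,70]' 15
python3 - <<'E'
from h import *
c=wrist("w5"); print(c["p"]*1000)
E
```

```text
t: 13.9
tool_pos: [0.6148, -0.0821, 0.0153]
orientation: [0.147, 3.136, -0.001]
force: [0.4, 0.3, 0.1]
opening: 0.0651
gripper_force: 0.0
[614.8 -82.1  15.3]
```

View pics/w5.png

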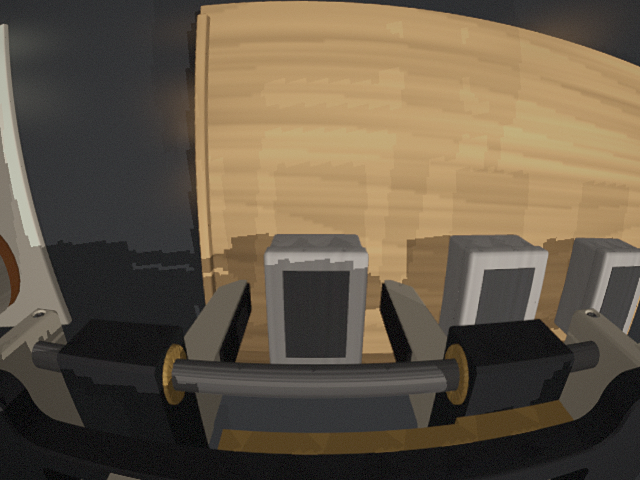

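The tin spans 265–368, centred between the fingers (250, 382). Closing and lifting to weigh.

```bash
python3 -m inch '[0,0,0,0,0,0,0,0,0,0,0,0,0,0,0,0,0,0,0,0,0,0,0,0,0,0,0,0,0,0,0,0,0,0,0]' 15
python3 -m inch '[0,0,8,0,0,0,0,22,0,0,0,0,30,0,0,0,0,30,0,0,0,0,30,0,0,0,0,30,0,0,0,0,30,0,0,0,0,30,0,0]'
python3 -m inch '[0,0,0,0,0,0,0,0,0,0]'
```

```text
t: 14.53
tool_pos: [0.614, -0.0818, 0.0142]
orientation: [0.146, 3.137, -0.0]
force: [-1.0, 0.4, 5.7]
opening: 0.044
gripper_force: 15.0
t: 15.2
tool_pos: [0.613, -0.0817, 0.0429]
orientation: [-0.146, -3.137, -0.0]
force: [0.4, 0.4, -3.2]
opening: 0.0438
gripper_force: 15.0
t: 15.37
tool_pos: [0.6133, -0.0817, 0.0432]
orientation: [-0.146, -3.137, -0.0]
force: [-0.5, 0.2, -2.2]
opening: 0.0437
gripper_force: 15.0
```

```bash
python3 - <<'E'
from h import *
f=[]
for i in range(10): read_camera("wrist"); f.append(robot.read_state()["force"][2])
print(np.mean(f),np.std(f))
E
```

```text
-2.992020496166319 0.39076661682964847
```

About 3.0 N, or 305 g, so this is the full tin. Carrying it high to the pad side and looking at the pad from just behind it.

```bash
python3 -m inch '[0,0,30,0,0,0,0,65,0,0,-1,20,80,0,0,-3,55,80,0,0,-5,93,80,0,0,-7,131,80,0,0,-10,169,80,0,0,-12,207,80,0,0,-15,245,80,0,0,-17,283,80,0,0]'
python3 -m inch '[-2,36,0,-2,0,-4,70,0,-4,0,-6,91,0,-5.7,0,-6,91,0,-5.7,0,-6,91,0,-5.7,0,-6,91,0,-5.7,0]'
python3 - <<'E'
from h import *
c=wrist("w6"); print(c["p"]*1000,Ro.from_matrix(c["R"]).as_rotvec())
E
```

```text
t: 16.7
tool_pos: [0.5961, 0.2031, 0.1238]
orientation: [0.146, 3.138, 0.0]
force: [0.7, -1.0, -3.3]
opening: 0.0438
gripper_force: 15.0
t: 17.2
tool_pos: [0.5905, 0.2917, 0.1234]
orientation: [-0.301, -3.127, 0.001]
force: [0.1, -1.1, -2.9]
opening: 0.0437
gripper_force: 15.0
[590.5 291.7 123.4] [-0.3 -3.1  0. ]
```

View pics/w6.png

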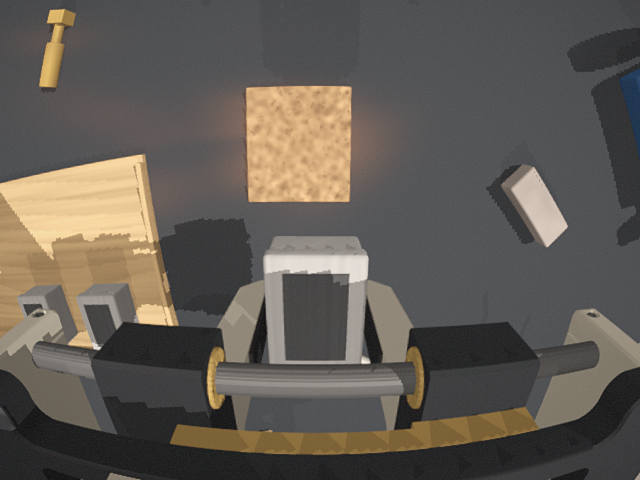

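The pad is at (299,144), square to the gripper, with the tin level in the grip.

```bash
python3 - <<'E'
from h import *
c=dict(np.load("w6.npz")); hsv=cv2.cvtColor(c["image"],cv2.COLOR_BGR2HSV)
r=cv2.minAreaRect(wpts(c,blob(hsv,(5,60,60),(30,255,255),(225,70,375,215)),.004)); print(np.array(r[0]),np.array(r[1]),r[2])
v=Ro.from_matrix(c["R"]).as_rotvec(); print(2*np.degrees(np.arctan2(v[1],v[0]))-90)
E
```

```text
[521.4 290.8] [106.3  91. ] 78.99737548828125
-280.9816960062872
```

```bash
python3 -m inch '[-35,0,0,0,0,-65,0,-15,0,0,-69,0,-50,0,0,-69,0,-80,0,0,-69,0,-100,0,0,-69,0,-108,0,0,-69,0,-111,0,0,-69,0,-111,0,0,-69,0,-111,0,0]'
python3 -m inch '[0,0,-0.5,0,0,0,0,-1,0,0,0,0,-1,0,0,0,0,-1,0,0]'
```

```text
t: 18.0
tool_pos: [0.523, 0.2922, 0.014]
orientation: [0.303, 3.125, 0.002]
force: [0.1, 0.8, -2.9]
opening: 0.0438
gripper_force: 15.0
t: 18.33
tool_pos: [0.5219, 0.2924, 0.0121]
orientation: [0.302, 3.126, 0.001]
force: [0.1, -0.1, -3.5]
opening: 0.0442
gripper_force: 15.0
```

```bash
python3 -m inch '[0,0,-0.5,0,0,0,0,-1,0,0,0,0,-1,0,0,0,0,-1,0,0]'
```

```text
t: 18.67
tool_pos: [0.5219, 0.2924, 0.0115]
orientation: [0.302, 3.126, 0.0]
force: [-3.0, -1.4, 6.3]
opening: 0.0438
gripper_force: 15.0
```

```bash
python3 -m inch '[0,0,0.7,0,20,0,0,0.7,0,70,0,0,0.7,0,70,0,0,0.7,0,70,0,0,5,0,70,0,0,30,0,70,0,0,65,0,70,0,0,100,0,70,0,0,135,0,70,0,0,168,0,80]'
python3 -m inch '[4,-38,0,-7,85,8,-76,0,-14,85,12,-114,0,-21,85,16,-152,0,-28,85,20,-190,0,-35,85,24,-228,0,-42,85,28,-266,0,-49,85,33,-304,0,-56,85,37,-342,0,-63,85,41,-380,0,-70,85]'
python3 -m inch '[4,-38,0,-5,85,8,-76,0,-10,85,12,-114,0,-15.3,85,16,-152,0,-15.3,85,20,-190,0,-15.3,85,23.8,-215,0,-15.3,85,23.8,-215,0,-15.3,85,23.8,-215,0,-15.3,85,23.8,-215,0,-15.3,85]'
python3 - <<'E'
from h import *
c=wrist("w7"); print(c["p"]*1000)
v=Ro.from_matrix(c["R"]).as_rotvec(); print(2*np.degrees(np.arctan2(v[1],v[0]))-90)
im=cv2.GaussianBlur(c["image"],(5,5),0); hsv=cv2.cvtColor(im,cv2.COLOR_BGR2HSV)
cv2.imwrite("pics/top2.png",read_camera("top")["image"])
E
```

```text
t: 19.5
tool_pos: [0.5216, 0.2922, 0.181]
orientation: [0.302, 3.126, 0.001]
force: [1.2, -0.1, 0.1]
opening: 0.0681
gripper_force: 0.0
t: 20.33
tool_pos: [0.5626, -0.0897, 0.1792]
orientation: [2.048, 2.382, 0.001]
force: [0.9, 0.0, 1.2]
opening: 0.0788
gripper_force: 0.0
t: 21.08
tool_pos: [0.5863, -0.3024, 0.1785]
orientation: [-2.34, -2.095, -0.0]
force: [-0.1, 0.2, -0.2]
opening: 0.0791
gripper_force: 0.0
[ 586.3 -302.4  178.5]
-366.3441959385718
```

View pics/w7.png

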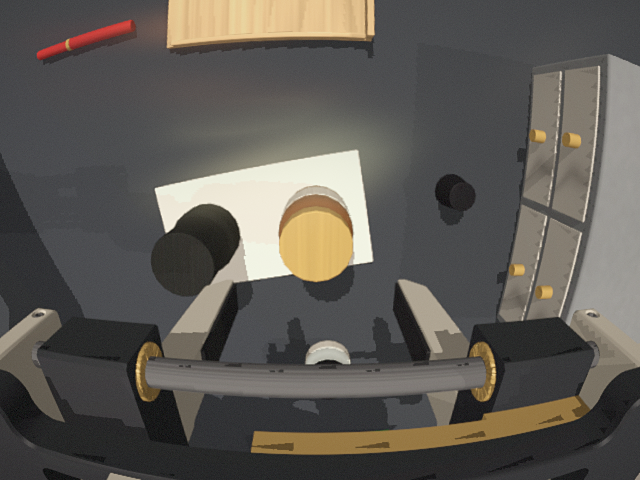

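View pics/top2.png

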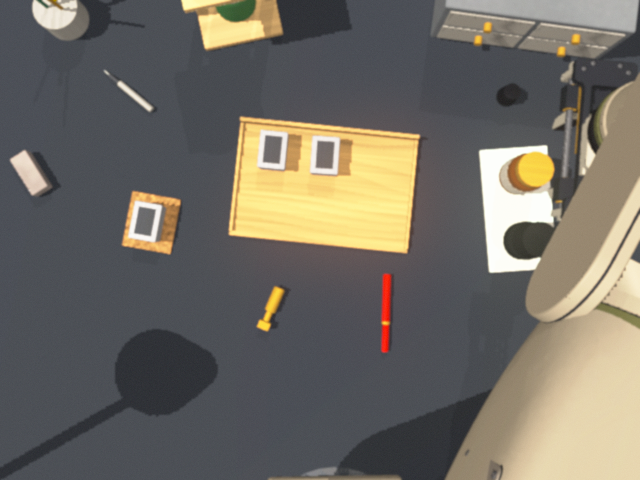

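The full tin sits at (146,222) on the pad and the other two tins are unmoved. The jar is centred at column 316 under the open hand. Regrasping the jar.

```bash
python3 - <<'E'
from h import *
c=dict(np.load("top0.npz")); im=cv2.imread("pics/top2.png"); hsv=cv2.cvtColor(im,cv2.COLOR_BGR2HSV)
for n,b in [("pad",(130,196,170,250)),("t1",(250,120,295,180)),("t2",(305,128,346,182))]:
    r=rect(c,blob(hsv,(0,0,100),(180,70,255),b),.036 if n=="pad" else .038); print(n,np.array(r[0]),np.array(r[1]),round(r[2],1))
E
python3 -m inch '[0,0,-35,0,85,0,0,-70,0,85,0,0,-100,0,85,0,0,-120,0,85,0,0,-128,0,85,0,0,-130,0,85,0,0,-130,0,40,0,0,-130,0,0,0,0,-130,0,0,0,0,-130,0,0]' 25
python3 -m inch '[0,0,0,0,0,0,0,0,0,0,0,0,0,0,0,0,0,0,0,0]'
```

```text
pad [520.8 290.3] [50.3 60.9] 79.1
t1 [630.6  90.9] [45.4 61.4] 83.4
t2 [620.9   8.4] [44.5 61.4] 85.0
t: 22.02
tool_pos: [0.5875, -0.3035, 0.0511]
orientation: [2.338, 2.094, 0.001]
force: [-2.1, 1.0, 6.7]
opening: 0.0594
gripper_force: 25.0
t: 22.35
tool_pos: [0.5876, -0.3035, 0.0511]
orientation: [2.338, 2.093, 0.001]
force: [-1.3, 1.7, 7.5]
opening: 0.0597
gripper_force: 25.0
```

```bash
python3 -m inch '[0,0,12,0,0,0,0,45,0,0,0,0,75,0,0,-2,30,85,0,0,-5,66,85,0,0,-8,104,85,0,0,-11,142,85,0,0,-14,180,85,0,0,-18,218,85,0,0,-21,256,85,0,0]'
python3 -m inch '[-3,38,0,0,0,-6,72,0,0,0,-8,93,-10,0,0,-8.3,99,-30,0,0,-8.3,99,-55,0,0,-8.3,99,-72,0,0,-8.3,99,-80,0,0,-8.3,99,-83,0,0,-8.3,99,-84,0,0,-8.3,99,-84,0,0]'
python3 -m inch '[0,0,-0.5,0,0,0,0,-1,0,0,0,0,-1,0,0,0,0,-1,0,0]'
```

```text
t: 23.18
tool_pos: [0.5649, -0.0451, 0.1346]
orientation: [2.341, 2.095, 0.001]
force: [1.0, -1.2, -2.5]
opening: 0.0593
gripper_force: 25.0
t: 24.02
tool_pos: [0.5576, 0.0521, 0.0508]
orientation: [2.341, 2.095, 0.001]
force: [0.2, -0.6, -2.4]
opening: 0.0593
gripper_force: 25.0
t: 24.35
tool_pos: [0.5581, 0.0521, 0.0506]
orientation: [2.34, 2.094, 0.002]
force: [-3.8, -0.4, 8.6]
opening: 0.0589
gripper_force: 25.0
```

```bash
python3 -m inch '[0,0,0.8,0,20,0,0,0.8,0,80,0,0,0.8,0,100,0,0,0.8,0,100,0,0,0.8,0,100,0,0,5,0,100,0,0,30,0,100,0,0,60,0,100,0,0,90,0,100,0,0,110,0,100]'
python3 -m inch '[-8,-38,0,0,100,-16,-76,0,0,100,-24,-114,0,0,100,-32,-152,0,0,100,-40,-190,0,0,100,-48,-228,0,0,100,-56,-266,0,0,100,-64,-304,0,0,100,-71,-340,0,0,100,-75.5,-360,0,0,100]'
python3 -m inch '[0,0,0,0,90,0,0,-35,0,90,0,0,-70,0,90,0,0,-95,0,90,0,0,-107,0,90,0,0,-111,0,90,0,0,-111,0,90,0,0,-111,0,40,0,0,-111,0,0,0,0,-111,0,0]' 25
python3 -m inch '[0,0,0,0,0,0,0,0,0,0,0,0,0,0,0,0,0,0,0,0,0,0,0,0,0]'
```

```text
t: 25.18
tool_pos: [0.5581, 0.0522, 0.1621]
orientation: [2.339, 2.094, 0.004]
force: [0.5, 0.7, 0.4]
opening: 0.0928
gripper_force: 0.0
t: 26.02
tool_pos: [0.4804, -0.3115, 0.1591]
orientation: [2.342, 2.092, -0.001]
force: [0.0, 0.9, 0.1]
opening: 0.0932
gripper_force: 0.0
t: 26.85
tool_pos: [0.4829, -0.3086, 0.0498]
orientation: [2.338, 2.093, 0.001]
force: [-0.5, -0.3, 0.5]
opening: 0.0685
gripper_force: 0.0
t: 27.27
tool_pos: [0.4821, -0.3081, 0.0485]
orientation: [2.34, 2.095, 0.0]
force: [-0.2, 0.6, 5.5]
opening: 0.0531
gripper_force: 25.0
```

```bash
python3 -m inch '[0,0,12,0,0,0,0,40,0,0,0,0,70,0,0,8,35,80,0,0,17,72,80,0,0,26,110,80,0,0,35,148,80,0,0,44,186,80,0,0,53,222,80,0,0,61,255,80,0,0]'
python3 -m inch '[4,18,0,0,0,5.5,25,-20,0,0,5.5,25,-45,0,0,5.5,25,-65,0,0,5.5,25,-75,0,0,5.5,25,-79,0,0,5.5,25,-80,0,0,5.5,25,-80,0,0,5.5,25,-80,0,0]'
python3 -m inch '[0,0,-0.5,0,0,0,0,-1,0,0,0,0,-1,0,0,0,0,-1,0,0]'
```

```text
t: 28.1
tool_pos: [0.5423, -0.0505, 0.1279]
orientation: [-2.34, -2.095, 0.0]
force: [-0.3, -0.5, -2.5]
opening: 0.053
gripper_force: 25.0
t: 28.85
tool_pos: [0.5485, -0.0281, 0.0484]
orientation: [2.341, 2.095, 0.001]
force: [0.0, -0.3, -1.4]
opening: 0.0533
gripper_force: 25.0
t: 29.18
tool_pos: [0.5487, -0.0281, 0.0481]
orientation: [2.34, 2.095, 0.001]
force: [-3.6, -0.0, 6.5]
opening: 0.0531
gripper_force: 25.0
```

Release, rise, and shift back toward the robot's right, clear of the top camera's view.

```bash
python3 -m inch '[0,0,0.8,0,20,0,0,0.8,0,80,0,0,0.8,0,100,0,0,0.8,0,100,0,0,0.8,0,100,0,0,5,0,100,0,0,30,0,100,0,0,65,0,100,0,0,100,0,100,0,0,140,0,100]'
python3 -m inch '[0,-38,0,0,100,0,-76,0,0,100,0,-114,0,0,100,0,-152,0,0,100,0,-190,0,0,100,0,-228,0,0,100,0,-266,0,0,100,0,-266,0,0,100,0,-266,0,0,100,0,-266,0,0,100]'
python3 - <<'E'
from h import *
c=read_camera("top"); cv2.imwrite("pics/top3.png",c["image"]); im=c["image"]; hsv=cv2.cvtColor(im,cv2.COLOR_BGR2HSV)
c0=dict(np.load("top0.npz")); h0=cv2.cvtColor(c0["image"],cv2.COLOR_BGR2HSV)
for I,H in ((c0["image"],h0),(im,hsv)):
    for n,r in [("jar",circ(c,blob(H,(18,165,60),(32,255,255),(270,168,320,218)),.098)),("puck",circ(c,blob(H,(0,0,0),(180,255,125),(325,176,372,224)),.092)),("pen",rect(c,blob(H,(0,150,80),(6,255,255),(360,260,410,360)),.0065))]: print(n,np.array(r[0]),np.array(r[1]),round(r[2],1))
E
```

```text
t: 30.02
tool_pos: [0.547, -0.0276, 0.1871]
orientation: [-2.339, -2.094, 0.002]
force: [2.0, -0.4, -0.5]
opening: 0.0928
gripper_force: 0.0
t: 30.85
tool_pos: [0.548, -0.2935, 0.1865]
orientation: [-2.341, -2.094, -0.0]
force: [0.3, 0.6, 0.3]
opening: 0.0927
gripper_force: 0.0
jar [556.2  52. ] [51.3 52.6] 11.6
puck [543.9 -25.9] [55.2 59.4] 56.6
pen [393.9 -87.9] [14.1 74.5] 87.2
jar [557.4  52.3] [51.5 52.3] 19.3
puck [543.9 -25.8] [55.1 59.2] 57.7
pen [393.9 -87.8] [12.9 74.2] 88.8
```

View pics/top3.png

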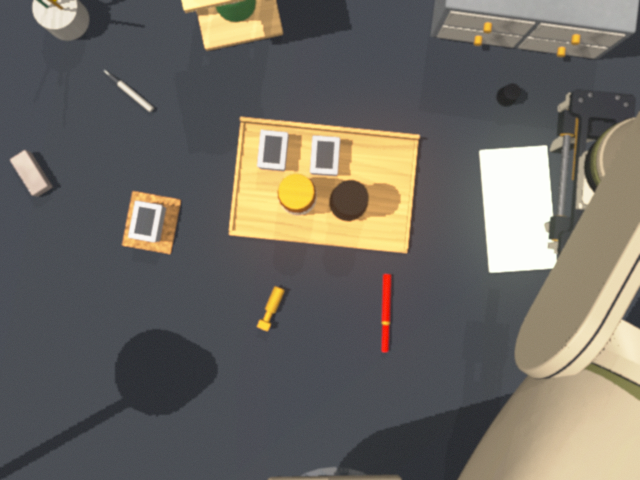

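The jar is back at (296,192) and the puck at (350,200), both within about 1 mm of where they started. The tins and pen are unmoved, the full tin is on the pad, and the hand is clear.

```bash
python3 -c "
from plant import job; print(job.close_job())"
```

```text
the job is handed in; nothing more can be done
None
```

The job is handed in: the full tin (about 305 g, the first one lifted) is flat in the middle of the cork pad. The two other tins were never touched and neither they nor the pen moved, and the jar and puck are back upright within about 1 mm of their original spots.

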